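# Open the sample chamber for the next rock

### The arm

A 6-joint arm with a two-finger parallel gripper is mounted at the origin on the work surface. World frame = base frame: x ahead of the robot, y to its left, z up, the work surface at z = 0. Lengths are in mm, angles in rad, forces in N, time in s.
With the tool pointing down it reaches from about 400 to 825 mm from the base axis. Payload 7 kg.
Tool frame: the origin (TCP) lies at the very end of the fingers, on their centre line; the grasp point (between the pads) lies grip_depth behind it (grip_depth is the distance from the TCP to the grasp point, in mm); z points along the fingers, y is the line along which they close (so a half turn about z gives the same grasp; the last joint's range is limited). The gripper opens to 88 mm and grips with 3 to 60 N. Pads are 19 mm wide; open, the fingers measure 130 mm over their backs; the gripper's body (78 mm by 193 mm) begins 47 mm behind the grasp point.
Start: joints at [-0.953, 0.359, 0.012, 0, -1.224, -0.288], TCP at [218.574, -638.608, 226.561] pointing down, gripper open.
Joint ranges: [-3.07, 3.07], [-1.43, 2.12], [-1.02, 1.25], [-3.03, 1.67], [-3.05, -0], [-3.03, 3.03]. Speed limits (rad/s): [2.39, 2.39, 3.01, 3.14, 3.14, 3.14].

### API

Orientations are given as a 3x3 rotation matrix whose columns are the frame's x, y, z axes.
In Python, from rig import reach, line_to, set_joints, move_gripper, pause, ik, observe, read_camera, PlanningError, hand_in, grip_depth gives the robot as it stands. Calls block until the motion is done:
- reach(position, orientation): joint-space move of the TCP to a pose.
- line_to(position, attitude=None, v=150): straight line of the TCP; attitude=None keeps the orientation; v is the mean speed in mm/s.
- set_joints(angles): joint-space move.
- move_gripper(opening, force=None): finger opening in mm; force is the grip in N (None keeps the last); returns when the fingers have stopped.
- pause(seconds).
- ik(position, orientation): joint angles nearest the present ones, or None.
- observe(): the state.
- read_camera(name): name is "scene" or "top" or "wrist"; returns a dict with "img" (400x640x3 uint8, blue, green, red), "fx", "fy", "cx", "cy" (pixels), "pose" (4x4, takes a point from camera to world coordinates). Camera axes: x right, y down, z forward; pixel columns grow to the right and rows downward; lengths in mm; the calibration is good to about 2 mm. A picture is of the moment at which its call begins. There is no depth.
A pose or a line that the arm cannot do raises PlanningError and nothing moves.
- hand_in(): hands the job in; it is judged then, once.
The state is a dict: "time_s": time; "q": joint angles; "dq": joint speeds; "tau": joint torques, N m; "position": TCP position; "ee_rot": TCP orientation; "contact_force": force on the tool from outside, world axes, zero at the start; "ft_torque": the same for the moment, N m; "width": finger opening in mm; "grasp_force": force on a finger pad.
Only numpy, scipy, OpenCV 4.12 (cv2) and the standard library are available. Lean on these libraries where they do the work, as an engineer would, in place of code of your own. Each camera call takes 0.05 s, during which the arm holds its last target. There are 200 camera calls.

### The job

Press down the release tab on the front of the white sample chamber so that its lid springs up, then push the lid back until it is fully open and stays there by itself, and move clear. Do it by pressing and pushing only: do not grip the lid, pick nothing up, and leave the core in the chamber and the rocks, vessels and tools around it where they are.

Things in the scene. Friction and masses are not known exactly. Their poses are not given: they have to be found in the camera images.
- chamber: white square sample chamber fixed to the bench, 130 mm deep (its x) by 140 mm wide (its y), walls 79 mm high, with a 60 mm high grey electronics housing on its +y side that reaches y = +135 mm. Origin: centre of the chamber's underside on the bench; its front, with the tab, faces its own -x, z up. The yaw varies.
- lid_hinge (a point): midpoint of the lid's hinge line, which runs along the chamber's y, 55 mm behind the chamber's centre and 80 mm above the bench
- lid (a joint): lid angle in rad: 0 shut and latched, about 0.85 where its springs bring it when released, 1.57 upright, 1.9 fully open against its stop, leaning back. The hinge is damped; the lid weighs about 0.15 kg; its springs act only up to 0.85, so beyond that it sinks back to 0.85 if let go before upright, and leans on to its stop by itself (slowly) once more than about 0.1 rad past upright.
- lid_front (a point): middle of the lid's front edge, on the lid, 120 mm from the hinge line; the lid is a white plate 8 mm thick and 138 mm wide (a 30 mm wide catch juts 6 mm farther at its middle). Shut, it is the chamber's top; x of the point points from the edge to the hinge, z out of the lid's outer face
- tab_pad (a point): where to press the bare aluminium release tab: top face of its flat ribbed pad, 34 mm wide, which juts level from the chamber's front (from 77 to 127 mm in front of its centre), about 54 mm above the bench; the point lies 114 mm in front of the chamber's centre. The tab is a rocker: its upright hook, in front of the lid, rises to 90 mm above the bench and tips forward by up to 12 mm as the pad is pressed
- tab (a joint): tab angle in rad: 0 at rest, 0.3 fully pressed (pad about 12 mm down at the point); the lid lets go at about 0.11. It takes about 3 N to release and 4.5 N fully down, and springs back when let go
- core: short grey stone core, 36 mm across and 30 mm high, standing loose on the stage inside the chamber; origin under its centre. Leave alone
- rock_a: grey rock, about 95 x 80 x 60 mm, loose on the bench, origin under its centre. Leave alone
- rock_b: brown rock, about 80 x 62 x 50 mm, loose, origin under its centre. Leave alone
- bottle: white plastic bottle, 60 mm across and 150 mm high, loose, origin under its centre. Leave alone
- beaker: open glass beaker, 68 mm across and 85 mm high, loose, origin under its centre. Leave alone
- hammer: hammer, 260 mm long, lying loose. Leave alone
- brush: brush, 170 mm long, lying loose. Leave alone

How it is judged (in metres and radians):
On the way, in this order (a step that is already met when the one before it is completed fails the run):
1. the release tab is pressed down (value of joint tab above 0.09 rad).
2. the lid has been pushed back to its stop (value of joint lid above 1.78 rad), for 0.2 s.
At the end, for the whole second after the job is handed in: The lid rests fully open (joint over 1.78 rad of 1.9) and still, the tab has sprung back (under 0.05 rad), the core is within 15 mm and every other loose thing within 30 mm of where it was (value of joint lid above 1.78 rad and velocity of joint lid below 0.05 rad/s and value of joint tab below 0.05 rad and distance of each of rock_a, rock_b, bottle, beaker, hammer, brush from where it was at the start of the episode below 0.03 m and distance of core from where it was at the start of the episode below 0.015 m); the robot touches nothing.
It fails at once if the lid is taken between the fingers (x of the grasp point in the frame of lid_front between 0.003 and 0.11 m and y of the grasp point in the frame of lid_front between -0.069 and 0.069 m and z of the grasp point in the frame of lid_front between -0.004 and 0.004 m).
It fails at once if a thing standing around is shifted, tipped or picked up (distance of any of rock_a, rock_b, bottle, beaker, hammer, brush from where it was at the start of the episode above 0.03 m or angle between any of rock_a, rock_b, bottle, beaker's own z axis and vertical above 0.5 rad).
It fails at once if the core in the chamber is disturbed (distance of core from where it was at the start of the episode above 0.015 m).
It also fails if it takes over 42 s, if anything falls off the work surface, if the arm or the gripper's body presses on something with over 40 N, if the wrist force passes 120 N, or if a joint passes its speed limit or range.

## Working session

There is one attempt and no reset: what is moved stays moved. The work goes in short steps, each a Python script; the robot and the scene stay as the last script left them, time stands still between calls to the robot, and variables do not carry over. Pictures are saved under pics/ and viewed, at most 10 in all, crops included, and the job is handed in when it is done.

```bash
mkdir -p pics; ls
python3 - <<'E'
from rig import *
import cv2,numpy as np
a=read_camera("scene");b=read_camera("top")
cv2.imwrite("pics/scene.png",a["img"]);cv2.imwrite("pics/top.png",b["img"])
for c in(a,b):print(c["fx"],c["fy"],c["cx"],c["cy"],c["pose"].round(3).tolist() if hasattr(c["pose"],"round") else c["pose"])
print(grip_depth,observe()["ee_rot"])
E
```

```text
pics
379.85812902796187 379.85812902796187 322.0291810578701 194.86080466673056 [[0.742, 0.524, -0.419, 1031.803], [0.67, -0.592, 0.447, -409.993], [-0.014, -0.612, -0.79, 981.23], [0.0, 0.0, 0.0, 1.0]]
365.5992358794486 365.5992358794486 318.8972932340935 195.8116594320627 [[0.012, -0.996, 0.089, 436.556], [-1.0, -0.011, 0.01, 69.136], [-0.009, -0.089, -0.996, 1208.608], [0.0, 0.0, 0.0, 1.0]]
18.8 [[-9.46141068e-01 -3.23754100e-01 -6.01331140e-04]
 [-3.23754638e-01  9.46140035e-01  1.40263360e-03]
 [ 1.14835088e-04  1.52177299e-03 -9.99998836e-01]]
```

View pics/top.png

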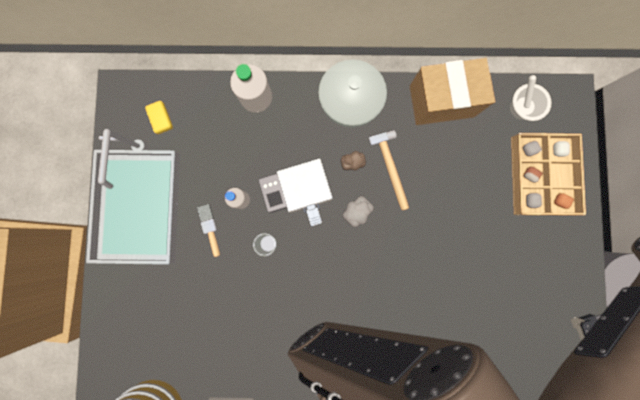

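View pics/scene.png

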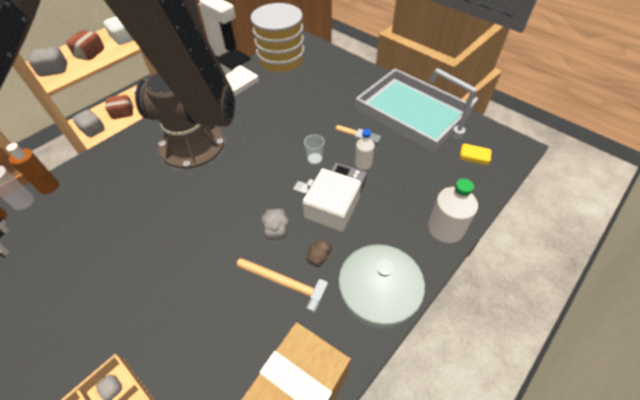

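The top view shows the shut lid as a white square around (304,186) and the tab at (314,215), facing the robot. The housing is at (272,192), the bottle at (236,198), the beaker at (265,244), rock_a at (358,211) and rock_b at (352,160). The scene view agrees, with the tab at (304,187).

```bash
cat > h.py <<'E'
from rig import *
import cv2,numpy as np
def ray(c,uv,z):
    P=np.array(c["pose"]);d=P[:3,:3]@np.array([(uv[0]-c["cx"])/c["fx"],(uv[1]-c["cy"])/c["fy"],1]);o=P[:3,3]
    return o+d*(z-o[2])/d[2]
def blob(mask,seed):
    n,l,s,ce=cv2.connectedComponentsWithStats(mask.astype(np.uint8))
    k=l[seed[1],seed[0]];return (l==k)&(k>0),s[k],ce[k]
E
python3 - <<'E'
from h import *
c=read_camera("top");im=c["img"]
print(im[186,304],im[215,314],im[170,304],im[200,304])
m,s,ce=blob(im.min(2)>205,(304,186));print(s,ce)
cn=max(cv2.findContours(m.astype(np.uint8),0,2)[0],key=cv2.contourArea)
W=np.array([ray(c,p[0],86)[:2] for p in cn],np.float32)
r=cv2.minAreaRect(W);print(r)
print("tab",ray(c,(314,215),54))
for n,p,z in[("rock_a",(358,211),30),("rock_b",(352,160),25),("bottlecap",(230,194),150),("beaker",(265,244),40)]:print(n,ray(c,p,z).round())
b=im[140:270,190:420];cv2.imwrite("pics/topcrop.png",cv2.resize(b,None,fx=3.4,fy=3.4,interpolation=cv2.INTER_CUBIC))
E
```

```text
[255 255 255] [246 240 236] [255 255 255] [254 255 255]
[ 277  159   55   66 2072] [304.72972973 187.40781853]
((542.0929565429688, 117.5623779296875), (189.94366455078125, 140.3089141845703), 17.640613555908203)
tab [478.39668122  95.00330268  54.        ]
rock_a [494. -46.  30.]
rock_b [661. -27.  25.]
bottlecap [533. 338. 150.]
beaker [385. 250.  40.]
```

View pics/topcrop.png

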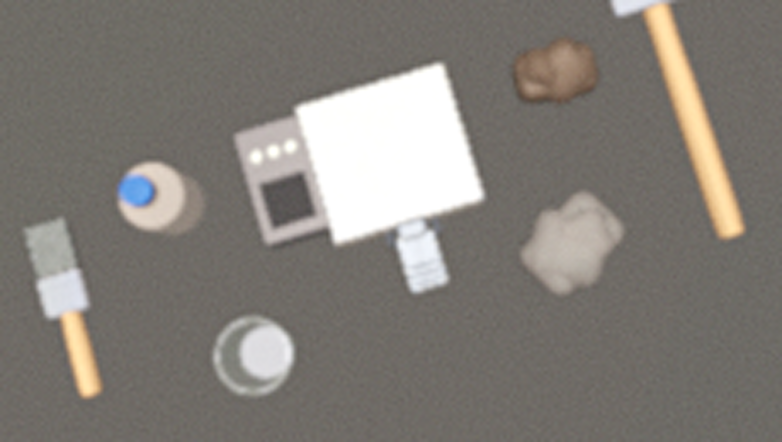

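The crop gives the lid corners at (297,104), (443,64), (484,200) and (334,242), and the tab tip at (412,292) to (447,285). The housing is on the left (+y) side. I'll work out the chamber frame from these and go above the tab.

Run:
```python
from h import *
c=read_camera("top")
f=lambda p,z:ray(c,(p[0]/3.4+190-.35,p[1]/3.4+140-.35),z)[:2]
bl,br,fr,fl=[f(p,86) for p in[(297,104),(443,64),(484,200),(334,242)]]
print(*[np.linalg.norm(a-b).round(1) for a,b in[(bl,br),(br,fr),(fr,fl),(fl,bl)]])
x=(bl+br-fl-fr);y=(bl+fl-br-fr);print(np.arctan2(x[1],x[0]),np.arctan2(-y[0],y[1]))
yaw=(np.arctan2(x[1],x[0])+np.arctan2(-y[0],y[1]))/2
C=(bl+br+fl+fr)/4;X=np.array([np.cos(yaw),np.sin(yaw)]);Y=np.array([-X[1],X[0]])
tip=(f((412,292),54)+f((447,285),54))/2
print("C",C,"yaw",yaw,"tip rel",(tip-C)@X,(tip-C)@Y, "expect -127,0")
for n,p,z in[("rock_a",(358,211),30),("beaker",(265,244),85),("bottle",(236,198),75)]:
  d=ray(c,p,z)[:2]-C;print(n,d@X,d@Y)
w=read_camera("wrist");o=observe();R=np.array(o["ee_rot"])
print("cam in tool",R.T@(np.array(w["pose"])[:3,3]-o["position"]), R.T@np.array(w["pose"])[:3,2])
for s in(1,-1):
 for t in(0,.15,.25):
  z=np.array([*(X*np.sin(t)),-np.cos(t)]);yy=np.array([*Y,0])*s;R=np.c_[np.cross(yy,z),yy,z]
  for dx,h in[(-117,140),(-117,44),(-70,150),(70,160)]:
   q=ik([*(C+dx*X),h],R);print(s,t,dx,h,None if q is None else np.round(q,2))
```

```text
138.3 130.3 140.9 130.8
0.2904507532649028 0.28266944546418005
C [571.47031796 125.79635246] yaw 0.2865600993645414 tip rel -128.46096191050097 -1.1261917946149074 expect -127,0
rock_a -123.1456743984571 -142.88095399466408
beaker -143.76307574717094 164.36726094771728
bottle 18.26609015569536 216.2543855840143
cam in tool [  69.65504097   -1.19559098 -158.03702469] [-0.2561403   0.0014102   0.96663859]
1 0 -117 140 [ 0.62  0.1  -0.55  0.   -0.92 -1.91]
1 0 -117 44 [ 0.62  0.23 -0.67 -0.   -0.67 -1.91]
1 0 -70 150 [ 0.59  0.16 -0.44  0.   -0.96 -1.87]
1 0 70 160 [ 0.52  0.37 -0.12  0.   -1.07 -1.81]
1 0.15 -117 140 [ 0.67  0.   -0.7   0.08 -0.73 -2.01]
1 0.15 -117 44 [ 0.67  0.15 -0.84  0.13 -0.44 -2.07]
1 0.15 -70 150 [ 0.63  0.07 -0.59  0.07 -0.77 -1.96]
1 0.15 70 160 [ 0.54  0.29 -0.28  0.05 -0.86 -1.86]
1 0.25 -117 140 [ 0.7  -0.06 -0.82  0.18 -0.59 -2.13]
1 0.25 -117 44 None
1 0.25 -70 150 [ 0.66  0.02 -0.71  0.15 -0.62 -2.05]
1 0.25 70 160 [ 0.56  0.24 -0.39  0.1  -0.7  -1.92]
-1 0 -117 140 [ 0.62  0.1  -0.55  0.   -0.92  1.24]
-1 0 -117 44 [ 0.62  0.23 -0.67  0.   -0.67  1.24]
-1 0 -70 150 [ 0.59  0.16 -0.44  0.   -0.96  1.27]
-1 0 70 160 [ 0.52  0.37 -0.12  0.   -1.07  1.34]
-1 0.15 -117 140 [ 0.67  0.   -0.7   0.08 -0.73  1.13]
-1 0.15 -117 44 [ 0.67  0.15 -0.84  0.13 -0.44  1.08]
-1 0.15 -70 150 [ 0.63  0.07 -0.59  0.07 -0.77  1.18]
-1 0.15 70 160 [ 0.54  0.29 -0.28  0.05 -0.86  1.28]
-1 0.25 -117 140 [ 0.7  -0.06 -0.82  0.18 -0.59  1.01]
-1 0.25 -117 44 None
-1 0.25 -70 150 [ 0.66  0.02 -0.71  0.15 -0.62  1.09]
-1 0.25 70 160 [ 0.56  0.24 -0.39  0.1  -0.7   1.23]
```

```bash
cat >> h.py <<'E'
C=np.array([571.2,125.5]);yaw=.2866
X=np.array([np.cos(yaw),np.sin(yaw)]);Y=np.array([-X[1],X[0]])
def W(x,y,z): return [*(C+x*X+y*Y),z]
def att(t):
    z=np.array([*(X*np.sin(t)),-np.cos(t)]);yy=np.array([*Y,0]);return np.c_[np.cross(yy,z),yy,z]
E
python3 - <<'E'
from h import *
move_gripper(0)
reach(W(-117,0,150),att(.15))
o=observe();print(o["time_s"],o["position"],o["contact_force"],o["width"])
w=read_camera("wrist");cv2.imwrite("pics/w1.png",w["img"])
P=np.array(w["pose"])
for n,p in[("tip",W(-127,0,54)),("pt",W(-114,0,54)),("fl",W(-65,70,87)),("fr",W(-65,-70,87))]:
  d=P[:3,:3].T@(np.array(p)-P[:3,3]);print(n,d[:2]/d[2]*w["fx"]+[w["cx"],w["cy"]])
E
```

```text
4.4 [459.20646252  92.09877646 150.02887832] [-0.23112776  0.08626638 -0.30938473] 0.5440884047671346
tip [319.34490734 168.50892743]
pt [319.32512853 185.01788993]
fl [417.13863134 265.36836768]
fr [221.8727636 265.6660222]
```

View pics/w1.png

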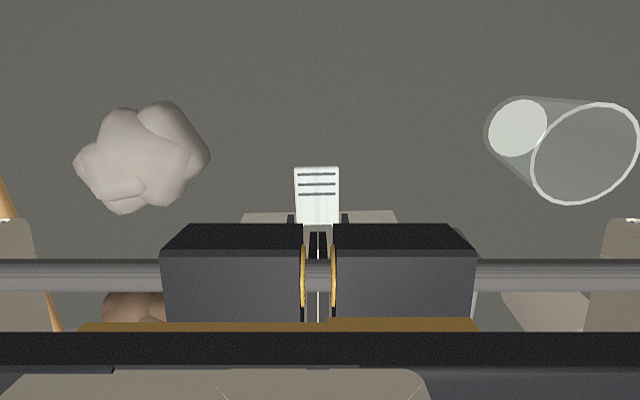

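The wrist view shows the pad tip at (317,167), within 2 mm of the prediction of (319,168). Pressing now.

Run:
```python
from h import *
line_to(W(-117,0,62),v=120)
for z in(56,52,49,46,44,42.5):
  line_to(W(-117,0,z),v=40);o=observe();print(z,np.round(o["contact_force"],1),round(o["time_s"],1))
  if abs(o["contact_force"][2])>8:break
pause(1)
a=read_camera("scene")["img"];
line_to(W(-120,0,70),v=100);line_to(W(-130,0,150),v=150);print(observe()["time_s"],observe()["contact_force"])
b=read_camera("scene")["img"]
k=lambda i:cv2.resize(i[120:260,230:430],None,fx=3,fy=3)[:, :]
cv2.imwrite("pics/s2.png",cv2.resize(np.hstack([k(a),k(b)]),(800,280)))
```

```text
56 [0.3 0.6 0.4] 5.6
52 [0.7 0.5 1.6] 5.9
49 [-0.4  0.5  1.6] 6.1
46 [0.4 1.  4.4] 6.4
44 [2.4 0.2 4.9] 6.6
42.5 [1.2 0.6 4.4] 6.9
9.0417 [0.37764148 0.08159289 0.05271147]
```

View pics/s2.png

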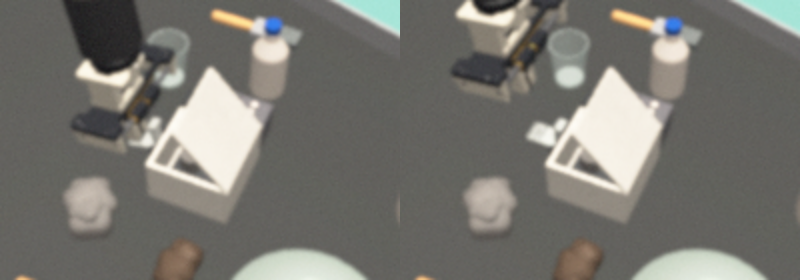

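The lid has sprung up to about 0.85 and the tab is free. Next, push the lid back with the finger side at its front edge.

Run:
```python
from h import *
line_to(W(-60,0,150),v=150)
for x in(-30,-10,10,30,45,58,66):
  line_to(W(x,0,152),v=60);o=observe();print(x,np.round(o["contact_force"],1),round(o["time_s"],1))
  if np.linalg.norm(o["contact_force"])>15:break
pause(.3)
a=read_camera("scene")["img"]
line_to(W(0,0,160),v=100);pause(1.2)
print(observe()["time_s"],observe()["contact_force"])
b=read_camera("scene")["img"]
k=lambda i:cv2.resize(i[120:260,230:430],None,fx=3,fy=3)
cv2.imwrite("pics/s3.png",cv2.resize(np.hstack([k(a),k(b)]),(800,280)))
```

```text
-30 [-1.4  0.5 -0.1] 10.4
-10 [ 0.5 -0.3 -0.8] 10.8
10 [-0.7 -0.9 -0.2] 11.3
30 [ 0.   0.1 -0.9] 11.8
45 [-0.3 -0.2 -0.2] 12.2
58 [0.7 0.1 0.2] 12.6
66 [-0.2 -1.1 -0.2] 12.9
15.225 [-0.20639015 -0.68816685  0.61263407]
```

View pics/s3.png

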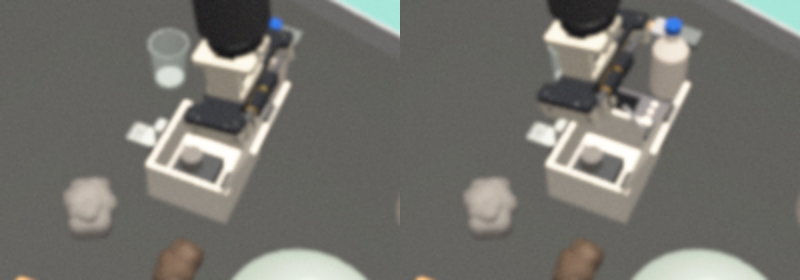

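The lid stays back on its own and the core is still in place. I'll move clear, let the lid settle and check its angle.

```bash
python3 - <<'E'
from h import *
line_to(W(-110,0,200),v=150);set_joints([-0.953,0.359,0.012,0,-1.224,-0.288]);pause(2)
print(observe()["time_s"])
c=read_camera("scene");t=read_camera("top")
for n,c in(("s",c),("t",t)):
  P=np.array(c["pose"])
  for th in(1.57,1.78,1.9):
    d=P[:3,:3].T@(np.array(W(55-120*np.cos(th),-69,80+120*np.sin(th)))-P[:3,3]);print(n,th,(d[:2]/d[2]*c["fx"]+[c["cx"],c["cy"]]).round(1))
    d=P[:3,:3].T@(np.array(W(55-120*np.cos(th),69,80+120*np.sin(th)))-P[:3,3]);print("   +y",(d[:2]/d[2]*c["fx"]+[c["cx"],c["cy"]]).round(1))
  u,v=(260,110) if n=="s" else (230,130)
  cv2.imwrite(f"pics/{n}4.png",cv2.resize(c["img"][v:v+140,u:u+140],(560,560)))
E
python3 -c "
import cv2,numpy as np
cv2.imwrite('pics/f.png',cv2.resize(np.hstack([cv2.imread('pics/s4.png'),cv2.imread('pics/t4.png')]),(800,400)))"
```

```text
20.9333
s 1.57 [340.1 190.2]
   +y [360.  155.5]
s 1.78 [348.8 194. ]
   +y [368.2 158.9]
s 1.9 [353.7 196.7]
   +y [372.7 161.4]
t 1.57 [320.8 154.2]
   +y [273.2 167.5]
t 1.78 [318.4 145.9]
   +y [271.  159.2]
t 1.9 [317.1 141.6]
   +y [270.  154.7]
```

View pics/f.png

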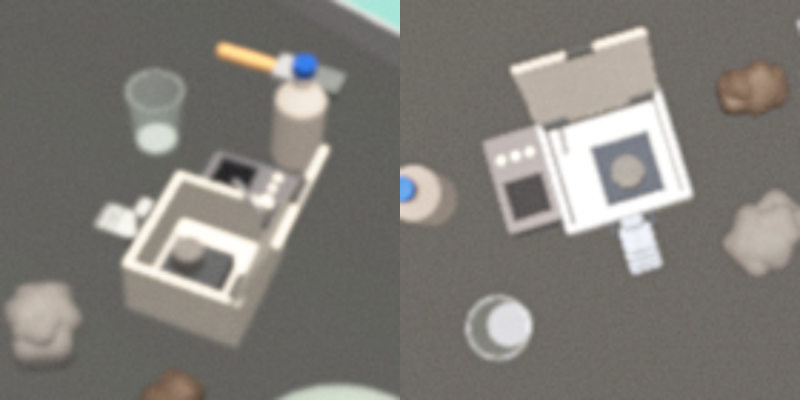

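In the top view, the lid's edge corners are at (315.8,141.5) and (269.5,153.5), which matches 1.9 rad. Everything else is where it was.

```bash
python3 -c "
from rig import *
print(hand_in())"
```

```text
the job is handed in; nothing more can be done
None
```

I handed the job in at about 21 s: the tab was pressed, and the last pictures show the lid resting at its stop (about 1.9 rad), the core and loose things in place, and the arm clear. The hand-in returned no verdict.

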